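Stand the fallen newel post beside its twin

TASK

One of the carver's two small square newel posts has fallen over on the bench. Pick it up and stand it upright, bud on top, in the middle of the empty plywood board, just as its twin stands on the other board. Leave the twin standing where it is.

Things in the scene. Friction and masses are not known exactly. Their poses are not given: they have to be found in the camera images.
- post_center (a point): Centre (half-way up) of the fallen post: pale wood, 0.15 kg, 146 mm tall: foot block 48 x 48 x 40 high, shaft 36 x 36 x 52, cap block 48 x 48 x 32 (its middle 35 mm from the centre towards the bud), round bud 28 across, 22 high. Lies level on a side, bud roughly away from the robot (within 30 degrees). z runs from foot to bud; x, y square to its sides. The turned spindle further back is another thing.
- board_top (a point): Centre of the upper face of the empty display board: plywood, 140 x 140 mm, 12 mm thick, lying fixed on the bench. z is up, x and y run along its edges.
- twin_center (a point): Centre (half-way up, 73 mm above its board) of the twin post, same shape and size, standing loose on the other, equal board; z up. The fallen post and the two boards form a row from left to right, about 0.29 m apart, in any order; a chisel lies flat in each gap, 20 mm high at most.
Not all that is in view belongs to the job. Leave any blue look-alike of the part that bears post_center alone. What is shaped like the part that bears twin_center but black is not meant.

How it is judged:
At the end, for the whole second after the job is handed in: The fallen post stands still and upright (within 8 degrees), bud on top, its foot resting on the empty board with its axis within 25 mm of the board's centre; the twin still stands upright (within 8 degrees), within 20 mm of where it was (angle between each of post_center, twin_center's own z axis and vertical below 0.14 rad and horizontal distance between post_center and board_top below 0.025 m and z of post_center in the frame of board_top between 0.068 and 0.078 m and linear speed of post below 0.02 m/s and angular speed of post below 0.1 rad/s and distance of twin_center from where it was at the start of the episode below 0.02 m); the robot touches nothing.
It fails at once if the twin is knocked: tipped by more than 14 degrees or shifted by more than 30 mm (angle between twin_center's own z axis and vertical above 0.25 rad or distance of twin_center from where it was at the start of the episode above 0.03 m).
It also fails if it takes over 45 s, if anything falls off the work surface, if the arm or the gripper's body presses on something with over 40 N, if the wrist force passes 120 N, or if a joint passes its speed limit or range.

ROBOT

A 6-joint arm with a two-finger parallel gripper is mounted at the origin on the work surface. World frame = base frame: x ahead of the robot, y to its left, z up, the work surface at z = 0. Lengths are in m, angles in rad, forces in N, time in s.
With the tool pointing down it reaches from about 0.25 to 0.8 m from the base axis. Payload 8.5 kg.
Tool frame: the origin (TCP) lies midway between the tips of the shut fingers; the grasp point (between the pads) lies 19 mm behind it; z points along the fingers, y is the line along which they close (so a half turn about z gives the same grasp; the last joint's range is limited). The gripper opens to 85 mm and grips with 20 to 120 N. Pads are 22 mm wide; open, the fingers measure 114 mm over their backs; the gripper's body (76 mm by 85 mm) begins 54 mm behind the grasp point. The pads swing forward as they close: fully open they stand 13 mm farther back than shut.
Start: joints at [1.222, 0.238, -0.013, 1.319, 0, 1.571], TCP at [0.179, 0.493, 0.231] pointing down, gripper open.
Joint ranges: [-2.66, 2.66], [-1.03, 1.9], [-1.14, 1.46], [-1.82, 2.27], [-1.45, 1.34], [-3.14, 3.14]. Speed limits (rad/s): [2.22, 2.22, 2.79, 3.14, 3.14, 3.14].

INTERFACE

Orientations are given as [roll, pitch, yaw] about the fixed x, y, z axes, in that order (R = Rz(yaw) Ry(pitch) Rx(roll)).
In Python, from workcell import robot gives the robot as it stands.
- The arm moves only by the tool carry_out, never from a script. Its argument "plan" is a list that holds one entry, the list of rows, each a list of 7 numbers: the shift along the world's x, y, z in m, then the turn, a rotation vector about the world's x, y, z in rad, then the closure in counts, from 0 (fully open) to 255 (shut). In form: [[[tx, ty, tz, wx, wy, wz, grip], ...]]. A call has 1 to 12 rows; each row shifts and turns the commanded pose from where the row before left it; what a row does not reach is not made up. A row lasts 1/10 s, in which the tool goes at most 50 mm and 8.59 degrees, less where a joint would pass 70% of its speed; a pose out of reach is approached as far as the arm can. A call is refused whole if a number of a shift passes 0.05 or a number of a turn 0.15, either way. A call with a gripper value outside its range is refused whole. The fingers move at their own pace and stop on an object; the grip force is fixed at half the most. Time passes only in rows, so rows that do not move let the fingers close. It gives the time, the measured TCP pose, the force, the opening and the grip force at its end, in the units of the state.
- robot.get_obs(): the state, without advancing time (a new reading comes with each control period).
- robot.get_image(name): name is "scene" or "top" or "wrist"; returns a dict with "color" (480x640x3 uint8, red, green, blue), "intrinsics" (3x3 intrinsics, pixels), "R" (3x3) and "t" (3): a world point X has camera coordinates R X + t. Camera axes: x right, y down, z forward; pixel columns grow to the right and rows downward; lengths in m; the calibration is good to about 2 mm. A picture is of the moment at which its call begins. There is no depth.
- robot.sign_off(): hands the job in; it is judged then, once.
Trained networks look in a picture, given as the dict that the camera call returned (one of the last four; its "shot" number tells which), for a name from the list of things; names that differ only in an ending like _2 or _b are one class to them, and where a whole thing is asked for, a point or a joint stands for the part that bears it (a point fixed in the world has none). Each returns a list of dicts, best first, with "p" (0 to 1); they miss things now and then, are a little off and sometimes report something else, mostly with a low value. They report only what shows in the picture. A call takes as long as a camera call. They do not tell look-alikes from the thing itself.
- robot.regions_of(picture, name): "pixels" (480x640 bool, what is visible of it).
- robot.spot_point(picture, name): "centre" ([x, y, z] in m, in the coordinates of the camera as it stood for that picture, good to about 4 mm: a listed point, or the origin of a listed thing).
The state is a dict: "time": time; "joints": joint angles; "qvel": joint speeds; "tau": joint torques, N m; "eef_pos": TCP position; "tcp_rot": TCP orientation; "force": force on the tool from outside, world axes, zero at the start; "ft_torque": the same for the moment, N m; "width": finger opening in m; "gripper_force": force on a finger pad.
Only numpy, scipy, OpenCV 4.12 (cv2) and the standard library are available. Lean on these libraries where they do the work, as an engineer would, in place of code of your own. Each camera call takes 0.05 s, during which the arm holds its last target. There are 200 camera calls.

## Working session

There is one attempt and no reset: what is moved stays moved. The work goes in short steps, Python scripts to look and compute and a tool call to move; the robot and the scene stay as the last step left them, time stands still between calls to the robot, and variables do not carry over. Pictures are saved under pics/ and viewed, at most 10 in all, crops included, and the job is handed in when it is done.

Besides the shell and the picture viewer there is one more tool, called after ">>>" in YAML: its name, and indented under it one key for each argument. carry_out: Moves the arm, as the interface text tells. Its arguments: {"type":"object","properties":{"plan":{"type":"array","items":{"type":"array","items":{"type":"array","items":{"type":"number"}}}}},"required":["plan"]}

```bash
mkdir -p pics
cat > h.py <<'E'
import numpy as np, cv2
from workcell import robot
def look(cam,names):
    p=robot.get_image(cam); out={}
    for n in names:
        out[n]=[]
        for d in robot.spot_point(p,n):
            out[n].append((np.round(p["R"].T@(np.array(d["centre"])-p["t"]),4),round(d["p"],2)))
    return p,out
def save(p,f): cv2.imwrite("pics/"+f,p["color"][:,:,::-1])
def px(p,X):
    c=p["R"]@np.array(X)+p["t"]; u=p["intrinsics"]@c; return np.round(u[:2]/u[2],1)
def ray(p,uv,z):
    d=p["R"].T@np.linalg.inv(p["intrinsics"])@np.array([*uv,1.]); o=-p["R"].T@p["t"]
    return o+d*(z-o[2])/d[2]
E
python3 - <<'E'
from h import *
ims=[]
for c in("scene","top"):
    p,o=look(c,["post_center","board_top","twin_center"]); ims.append(p["color"])
    for k in o: print(c,k,o[k])
    save(p,c+"0.png")
s=robot.get_obs();print(s["time"],s["eef_pos"],s["tcp_rot"],s["width"])
E
```

```text
scene post_center [(array([0.3339, 0.3302, 0.0223]), 0.91), (array([0.5413, 0.2852, 0.0225]), 0.86)]
scene board_top [(array([ 0.5793, -0.2907,  0.0137]), 0.85)]
scene twin_center [(array([ 0.3494, -0.0426,  0.0756]), 0.64), (array([0.5019, 0.008 , 0.0819]), 0.57)]
top post_center [(array([0.5411, 0.2835, 0.0241]), 0.97), (array([0.3313, 0.3269, 0.026 ]), 0.87)]
top board_top [(array([ 0.5778, -0.2905,  0.0119]), 0.9)]
top twin_center [(array([ 0.3489, -0.0379,  0.0728]), 0.66), (array([ 0.5785, -0.2884,  0.0162]), 0.59), (array([0.5037, 0.0069, 0.0903]), 0.57)]
0.4 [0.17940645 0.49328314 0.23118585] [-3.14129288e+00  4.92438945e-05  2.79280840e+00] 0.08559253726636808
```

View pics/scene0.png

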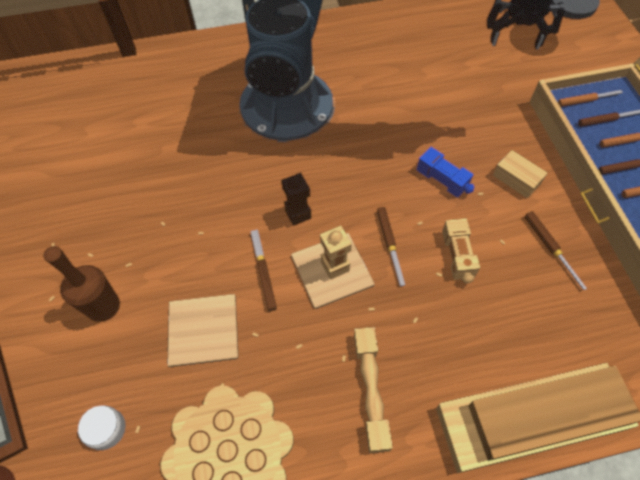

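View pics/top0.png

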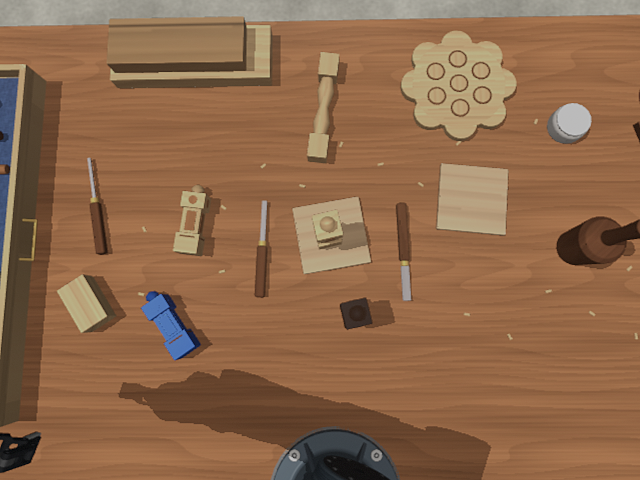

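The fallen post (pale, with bud) lies around (193,218) in the top picture, with the bud towards +x. The twin stands on the middle board at (327,230), and the empty board is at (473,200). The blue post and the black post are decoys.

Run:
```python
from h import *
p,o=look("top",["post_center"])
print(o, -p["R"].T@p["t"])
for d in robot.regions_of(p,"post_center"):
    m=d["pixels"]; ys,xs=np.nonzero(m)
    if not len(xs): continue
    W=np.array([ray(p,(x,y),0.04)[:2] for x,y in zip(xs,ys)])
    r=cv2.minAreaRect((W*1000).astype(np.float32)); b=cv2.boxPoints(r)
    w,v=np.linalg.eigh(np.cov(W.T)); a=v[:,1]*np.sign(v[0,1])
    t=(W-W.mean(0))@a
    print(round(d["p"],2),len(xs),W.mean(0).round(4),"pca yaw",np.degrees(np.arctan2(a[1],a[0])).round(1),"rect",np.round(r[0]),np.round(r[1]),round(r[2],1),"mid",(W.mean(0)+a*(t.min()+t.max())/2).round(4))
```

```text
{'post_center': [(array([0.3332, 0.3268, 0.0226]), 0.68), (array([0.5435, 0.2849, 0.0247]), 0.59)]} [0.34462275 0.00442052 1.01856948]
0.69 1737 [0.5321 0.2826] pca yaw -7.2 rect [537. 282.] [ 61. 143.] 82.6 mid [0.5374 0.2819]
0.56 1970 [0.328 0.32 ] pca yaw 36.1 rect [332. 322.] [146.  62.] 35.5 mid [0.3316 0.3226]
```

>>> carry_out:
  plan:
    - [[0.04, -0.025, 0, 0, 0, 0.02, 0], [0.04, -0.025, 0, 0, 0, 0.02, 0], [0.04, -0.025, 0, 0, 0, 0.02, 0], [0.04, -0.025, 0, 0, 0, 0.02, 0], [0.04, -0.025, 0, 0, 0, 0.02, 0], [0.04, -0.025, 0, 0, 0, 0.02, 0], [0.04, -0.025, 0, 0, 0, 0, 0], [0.04, -0.025, 0, 0, 0, 0, 0], [0, 0, 0, 0, 0, 0, 0], [0, 0, 0, 0, 0, 0, 0]]

```text
time: 1.55
eef_pos: [0.5001, 0.2925, 0.2309]
tcp_rot: [-3.141, -0.001, 2.91]
force: [0.1, 0.3, -0.4]
width: 0.0852
gripper_force: 0.0
```

Run:
```python
from h import *
p,o=look("wrist",["post_center"]); print(o); save(p,"w1.png")
print(p["R"].round(2),-p["R"].T@p["t"])
for d in robot.regions_of(p,"post_center"):
    ys,xs=np.nonzero(d["pixels"]); print(d["p"],xs.min(),xs.max(),ys.min(),ys.max())
    W=np.array([ray(p,(x,y),0.04)[:2] for x,y in zip(xs,ys)])
    r=cv2.minAreaRect((W*1000).astype(np.float32)); print(r)
```

```text
{'post_center': [(array([0.5392, 0.2855, 0.0276]), 0.91), (array([0.3334, 0.3269, 0.0214]), 0.56)]}
[[ 0.23  0.97  0.  ]
 [ 0.94 -0.22  0.26]
 [ 0.26 -0.06 -0.96]] [0.43559457 0.30777567 0.3740569 ]
0.96 293 355 174 313
((536.2604370117188, 287.4098205566406), (49.20975112915039, 141.1158905029297), 82.78540802001953)
0.89 260 384 0 82
((347.785888671875, 337.8793029785156), (112.65833282470703, 56.493202209472656), 34.27976989746094)
```

View pics/w1.png

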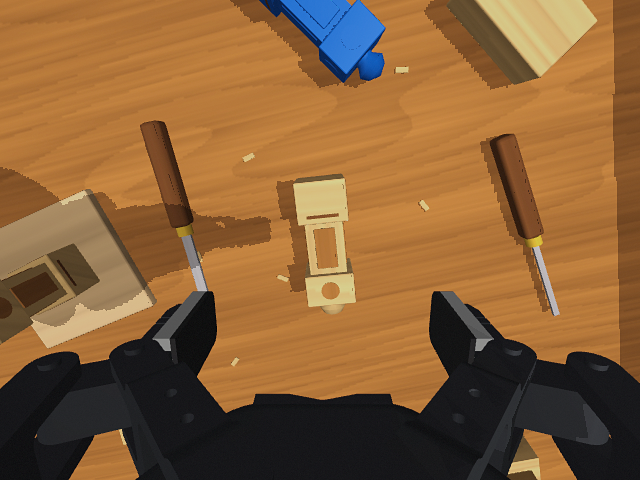

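Run:
```python
from h import *
p=robot.get_image("wrist")
C=np.array([ray(p,u,0.048)[:2] for u in [(293.5,182.5),(344.5,175.5),(307.5,306.5),(355,302.5)]])
f=C[:2].mean(0);c=C[2:].mean(0);a=(c-f)/np.linalg.norm(c-f)
print(np.linalg.norm(c-f),np.linalg.norm(C[0]-C[1]),np.linalg.norm(C[2]-C[3]),f,c,np.degrees(np.arctan2(a[1],a[0])))
ctr=f+a*73; ctr=f+a*.073; print("ctr",ctr,"cap",ctr+a*.035)
```

```text
0.12491032666948952 0.046661168599933696 0.04756537331532257 [0.46745128 0.29822334] [0.5912756  0.28178779] -7.5608362299622
ctr [0.5398166  0.28861809] cap [0.5745123  0.28401283]
```

>>> carry_out:
  plan:
    - [[0.02, -0.002, -0.02, 0, 0, 0.1, 0], [0.02, -0.002, -0.03, 0.015, 0.116, 0, 0], [0.02, -0.002, -0.03, 0.015, 0.116, 0, 0], [0.007, -0.0015, -0.03, 0.015, 0.116, 0, 0], [0, 0, 0, 0, 0, 0, 0], [0, 0, 0, 0, 0, 0, 0]]

```text
time: 2.35
eef_pos: [0.5657, 0.2861, 0.1185]
tcp_rot: [-3.138, -0.354, 3.012]
force: [0.1, -0.8, 0.8]
width: 0.0857
gripper_force: 0.0
```

>>> carry_out:
  plan:
    - [[0.001, -0.001, -0.03, 0, 0, 0, 0], [0, 0, -0.03, 0, 0, 0, 0], [0, 0, -0.025, 0, 0, 0, 0], [0, 0, -0.015, 0, 0, 0, 0], [0, 0, -0.009, 0, 0, 0, 0], [0, 0, 0, 0, 0, 0, 0], [0, 0, 0, 0, 0, 0, 0]]

```text
time: 3.05
eef_pos: [0.5679, 0.2854, 0.0143]
tcp_rot: [3.14, -0.348, 3.014]
force: [-0.8, 0.9, 0.1]
width: 0.0854
gripper_force: 0.0
```

>>> carry_out:
  plan:
    - [[0, 0, 0, 0, 0, 0, 255], [0, 0, 0, 0, 0, 0, 255], [0, 0, 0, 0, 0, 0, 255], [0, 0, 0, 0, 0, 0, 255], [0, 0, 0, 0, 0, 0, 255], [0, 0, 0, 0, 0, 0, 255], [0, 0, 0, 0, 0, 0, 255], [0, 0, 0, 0, 0, 0, 255]]

```text
time: 3.85
eef_pos: [0.568, 0.2849, 0.013]
tcp_rot: [3.141, -0.35, 3.013]
force: [1.0, 0.3, 5.2]
width: 0.0477
gripper_force: 62.2
```

>>> carry_out:
  plan:
    - [[0, 0, 0.03, 0, 0, 0, 255], [0, 0, 0.04, 0, 0, 0, 255], [0, 0, 0.04, 0, 0, 0, 255], [0, 0, 0.03, -0.0186, -0.1416, 0, 255], [0, 0, 0.03, -0.0186, -0.1416, 0, 255], [0, 0, 0.03, -0.0186, -0.1416, 0, 255], [0, 0, 0.03, -0.0186, -0.1416, 0, 255], [0, 0, 0.03, -0.0186, -0.1416, 0, 255], [0, 0, 0.03, -0.0186, -0.1416, 0, 255], [0, 0, 0.03, -0.0186, -0.1416, 0, 255], [0, 0, 0.02, -0.0186, -0.1416, 0, 255], [0, 0, 0, 0, 0, 0, 255]]

```text
time: 5.05
eef_pos: [0.5647, 0.2844, 0.3524]
tcp_rot: [-3.139, 0.794, 3.016]
force: [-1.0, -0.7, -3.1]
width: 0.0476
gripper_force: 61.9
```

>>> carry_out:
  plan:
    - [[0, 0, 0, -0.0186, -0.1416, 0, 255], [0, 0, 0, -0.0186, -0.1416, 0, 255], [0, 0, 0, -0.0186, -0.1416, 0, 255], [0, 0, 0, 0, 0, 0, 255], [0, 0, 0, 0, 0, 0, 255]]

```text
time: 5.55
eef_pos: [0.5703, 0.2875, 0.3497]
tcp_rot: [-3.128, 1.147, 3.028]
force: [0.4, 0.6, -0.7]
width: 0.0471
gripper_force: 61.9
```

Run:
```python
from h import *
s=robot.get_obs();print(s["joints"].round(2) if hasattr(s["joints"],"round") else s["joints"])
from scipy.spatial.transform import Rotation as T
print(T.from_euler("xyz",s["tcp_rot"]).as_matrix().round(3))
p,o=look("scene",["post_center","twin_center"]); print(o); save(p,"s2.png")
```

```text
[ 0.83 -0.02 -0.63  0.06 -0.85  0.53]
[[-0.408  0.126  0.904]
 [ 0.047  0.992 -0.117]
 [-0.912 -0.006 -0.411]]
{'post_center': [(array([0.3364, 0.3278, 0.0213]), 0.88), (array([0.5568, 0.2866, 0.3268]), 0.65)], 'twin_center': [(array([0.5053, 0.0104, 0.0803]), 0.95), (array([ 0.3494, -0.0436,  0.073 ]), 0.95)]}
```

View pics/s2.png

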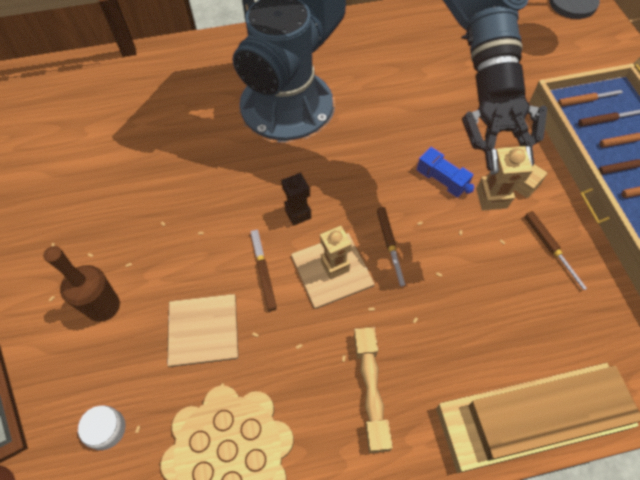

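>>> carry_out:
  plan:
    - [[0, -0.02, 0, -0.009, -0.073, 0, 255], [0, -0.045, 0, 0, 0, -0.03, 255], [0, -0.045, 0, 0, 0, -0.03, 255], [0, -0.045, 0, 0, 0, -0.03, 255], [0, -0.045, 0, 0, 0, -0.03, 255], [0, -0.045, 0, 0, 0, -0.03, 255], [0, -0.045, 0, 0, 0, -0.03, 255], [0, -0.045, 0, 0, 0, -0.03, 255], [0, -0.045, 0, 0, 0, -0.03, 255], [0, -0.045, 0, 0, 0, -0.03, 255], [0, -0.045, 0, 0, 0, -0.03, 255], [0, -0.045, 0, 0, 0, 0, 255]]

```text
time: 6.9
eef_pos: [0.5706, -0.2301, 0.3532]
tcp_rot: [-3.137, 1.228, 2.718]
force: [1.5, 1.4, -1.0]
width: 0.0475
gripper_force: 62.0
```

>>> carry_out:
  plan:
    - [[0.02, -0.04, -0.03, 0, 0, 0, 255], [0, -0.02, -0.03, 0, 0, 0, 255], [0, 0, 0, 0, 0, 0, 255], [0, 0, 0, 0, 0, 0, 255]]

```text
time: 7.3
eef_pos: [0.5889, -0.2863, 0.2928]
tcp_rot: [-3.136, 1.224, 2.718]
force: [-0.5, -0.1, -0.6]
width: 0.0473
gripper_force: 62.0
```

Run:
```python
from h import *
for c in("scene","top"):
    p,o=look(c,["post_center","twin_center","board_top"]); print(c,o); save(p,c+"3.png")
s=robot.get_obs();print(s["joints"],s["eef_pos"],s["tcp_rot"])
```

```text
scene {'post_center': [(array([ 0.5767, -0.2853,  0.2673]), 0.89), (array([0.3354, 0.3301, 0.0215]), 0.84), (array([ 0.5823, -0.2902,  0.015 ]), 0.58), (array([0.5028, 0.0097, 0.086 ]), 0.22)], 'twin_center': [(array([0.5033, 0.0105, 0.0807]), 0.65), (array([ 0.348 , -0.042 ,  0.0745]), 0.63)], 'board_top': [(array([ 0.5818, -0.2897,  0.013 ]), 0.63), (array([ 0.5799, -0.2841,  0.2674]), 0.34)]}
top {'post_center': [(array([ 0.5794, -0.2817,  0.2682]), 0.68)], 'twin_center': [(array([0.5018, 0.0098, 0.087 ]), 0.66), (array([ 0.3462, -0.0366,  0.0735]), 0.62)], 'board_top': [(array([ 0.5783, -0.2907,  0.0183]), 0.87)]}
[-0.46774833  0.00637791 -1.00800154 -0.67167245  0.03829728 -0.01673809] [ 0.58886492 -0.2842968   0.29472752] [-3.1329577   1.22833763  2.72367087]
```

View pics/scene3.png

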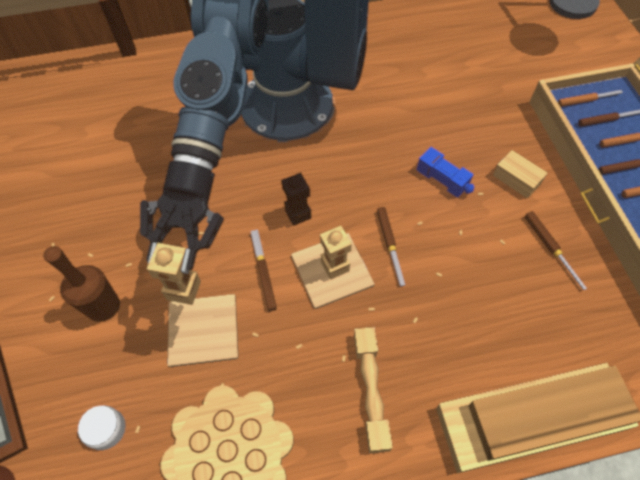

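>>> carry_out:
  plan:
    - [[0, -0.007, -0.03, 0, 0, 0, 255], [0, 0, -0.03, 0, 0, 0, 255], [0, 0, -0.03, 0, 0, 0, 255], [0, 0, -0.03, 0, 0, 0, 255], [0, 0, -0.03, 0, 0, 0, 255], [0, 0, 0, 0, 0, 0, 255], [0, 0, 0, 0, 0, 0, 255]]

```text
time: 8.4
eef_pos: [0.6094, -0.3028, 0.1553]
tcp_rot: [-3.135, 1.201, 2.722]
force: [0.2, -0.7, -1.1]
width: 0.0471
gripper_force: 62.0
```

Run:
```python
from h import *
for c in("scene","top"):
    p,o=look(c,["post_center","board_top"]); print(c,o)
    if c=="scene": cv2.imwrite("pics/s4.png",cv2.resize(p["color"][220:400,100:300,::-1],None,fx=3,fy=3))
s=robot.get_obs();print(s["joints"],s["eef_pos"],s["tcp_rot"],s["force"])
```

```text
scene {'post_center': [(array([0.3315, 0.3282, 0.0233]), 0.75), (array([ 0.5985, -0.298 ,  0.1281]), 0.61)], 'board_top': [(array([ 0.5849, -0.2897,  0.0146]), 0.56)]}
top {'post_center': [(array([ 0.5974, -0.3004,  0.1317]), 0.81), (array([0.3329, 0.3292, 0.0265]), 0.62)], 'board_top': [(array([ 0.5771, -0.2861,  0.0159]), 0.97)]}
[-0.48696936  0.43830813 -1.14075138 -1.21288487  0.05622888 -0.02427471] [ 0.6094186  -0.30317824  0.15775511] [-3.13446746  1.20521794  2.72246464] [ 0.13230369  0.34935443 -0.69313968]
```

View pics/s4.png

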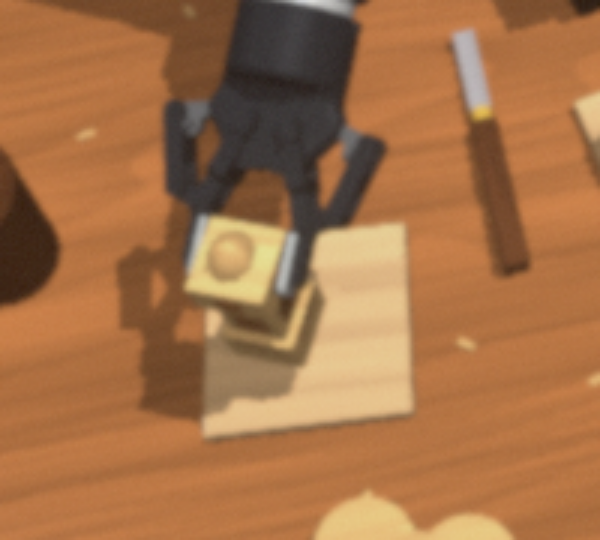

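>>> carry_out:
  plan:
    - [[0, 0, 0.02, 0, 0, 0.1, 255], [0, 0.002, 0, 0, 0, 0.1, 255], [0, 0.002, 0, 0, 0, 0.1, 255], [-0.005, 0.004, 0, 0, 0, 0.1, 255], [-0.005, 0.004, 0, 0, 0, 0.1, 255], [-0.009, 0.004, 0, 0, 0, 0.1, 255], [0, 0, 0, 0, 0, 0, 255], [0, 0, 0, 0, 0, 0, 255]]

```text
time: 9.5
eef_pos: [0.5905, -0.2884, 0.1769]
tcp_rot: [-3.129, 1.203, -2.96]
force: [-0.3, -0.0, -1.2]
width: 0.0476
gripper_force: 62.3
```

Run:
```python
from h import *
for c in("scene","top"):
    p,o=look(c,["post_center","board_top"]); print(c,o)
s=robot.get_obs();print(s["joints"],s["eef_pos"],s["tcp_rot"],s["force"])
from scipy.spatial.transform import Rotation as T
M=T.from_euler("xyz",s["tcp_rot"]).as_matrix()
# post z in tool frame, from the grasp (tool rpy then; post axis yaw -7.5 deg, level)
a=np.radians(-7.5); G=T.from_euler("xyz",[3.141,-.35,3.013]).as_matrix()
zp=M@G.T@np.array([np.cos(a),np.sin(a),0]); print("post z",zp,"fix rotvec",np.cross(zp,[0,0,1]))
```

```text
scene {'post_center': [(array([ 0.5776, -0.2926,  0.1477]), 0.84), (array([0.3341, 0.3293, 0.0221]), 0.55)], 'board_top': [(array([ 0.5814, -0.2924,  0.0163]), 0.89)]}
top {'post_center': [(array([ 0.5802, -0.2914,  0.1484]), 0.93), (array([0.3324, 0.3257, 0.0252]), 0.73)], 'board_top': [(array([ 0.5775, -0.2827,  0.0171]), 0.97)]}
[-0.82753138  0.34321612 -0.90177781 -0.62334254  0.90361949 -0.514884  ] [ 0.59052965 -0.28635013  0.17545157] [-3.13570066  1.20213726 -2.96154468] [0.11006498 0.00069576 0.34152871]
post z [0.01836416 0.00325782 0.99982606] fix rotvec [ 0.00325782 -0.01836416  0.        ]
```

>>> carry_out:
  plan:
    - [[0, 0.001, -0.02, 0.003, -0.018, 0, 255], [0, 0, -0.02, 0, 0, 0, 255], [0, 0, -0.012, 0, 0, 0, 255], [0, 0, 0, 0, 0, 0, 255], [0, 0, 0, 0, 0, 0, 255]]

```text
time: 10.3
eef_pos: [0.5905, -0.2859, 0.1235]
tcp_rot: [-3.136, 1.22, -2.962]
force: [1.0, 0.5, -0.4]
width: 0.0476
gripper_force: 62.3
```

>>> carry_out:
  plan:
    - [[0, 0, -0.003, 0, 0, 0, 255], [0, 0, -0.003, 0, 0, 0, 255], [0, 0, 0, 0, 0, 0, 255], [0, 0, 0, 0, 0, 0, 255]]

```text
time: 10.7
eef_pos: [0.5904, -0.2862, 0.118]
tcp_rot: [-3.133, 1.221, -2.96]
force: [-0.1, 0.7, -0.4]
width: 0.0471
gripper_force: 62.3
```

Run:
```python
from h import *
for c in("scene","top"):
    p,o=look(c,["post_center","board_top"]); print(c,o)
s=robot.get_obs();print(s["joints"],s["eef_pos"],s["tcp_rot"],s["force"])
```

```text
scene {'post_center': [(array([ 0.5823, -0.2922,  0.0892]), 0.8)], 'board_top': [(array([ 0.5813, -0.2924,  0.0111]), 0.8)]}
top {'post_center': [(array([ 0.5786, -0.2926,  0.0924]), 0.67), (array([0.3319, 0.3251, 0.0247]), 0.65)], 'board_top': [(array([ 0.5778, -0.2901,  0.013 ]), 0.88), (array([0.5051, 0.0117, 0.0883]), 0.4)]}
[-0.83108848  0.51359514 -0.97220972 -0.88862446  0.91503758 -0.49724867] [ 0.59040322 -0.28623831  0.11784745] [-3.13359554  1.22080734 -2.95996925] [-0.29262176  0.07605541 -1.31998225]
```

>>> carry_out:
  plan:
    - [[0, 0, -0.002, 0, 0, 0, 255], [0, 0, 0, 0, 0, 0, 255], [0, 0, -0.001, 0, 0, 0, 255], [0, 0, 0, 0, 0, 0, 255]]

```text
time: 11.4
eef_pos: [0.5904, -0.2861, 0.1145]
tcp_rot: [-3.135, 1.221, -2.961]
force: [0.2, -0.6, -1.3]
width: 0.0477
gripper_force: 62.3
```

>>> carry_out:
  plan:
    - [[0, 0, -0.001, 0, 0, 0, 255], [0, 0, 0, 0, 0, 0, 255], [0, 0, 0, 0, 0, 0, 255]]

```text
time: 11.7
eef_pos: [0.5904, -0.2862, 0.1136]
tcp_rot: [-3.135, 1.221, -2.961]
force: [0.0, -0.3, -1.3]
width: 0.0472
gripper_force: 62.3
```

>>> carry_out:
  plan:
    - [[0, 0, -0.001, 0, 0, 0, 255], [0, 0, 0, 0, 0, 0, 255], [0, 0, 0, 0, 0, 0, 255]]

```text
time: 12.0
eef_pos: [0.5904, -0.2862, 0.1127]
tcp_rot: [-3.134, 1.221, -2.961]
force: [0.0, 0.8, -0.6]
width: 0.0473
gripper_force: 62.3
```

>>> carry_out:
  plan:
    - [[0, 0, -0.001, 0, 0, 0, 255], [0, 0, 0, 0, 0, 0, 255], [0, 0, 0, 0, 0, 0, 255]]

```text
time: 12.3
eef_pos: [0.5904, -0.2862, 0.1116]
tcp_rot: [-3.135, 1.221, -2.961]
force: [0.0, 0.6, -2.0]
width: 0.0471
gripper_force: 62.3
```

>>> carry_out:
  plan:
    - [[0, 0, -0.001, 0, 0, 0, 255], [0, 0, 0, 0, 0, 0, 255], [0, 0, 0, 0, 0, 0, 255]]

```text
time: 12.6
eef_pos: [0.5906, -0.2862, 0.1115]
tcp_rot: [-3.132, 1.222, -2.957]
force: [-2.2, 0.2, 5.0]
width: 0.0474
gripper_force: 62.6
```

>>> carry_out:
  plan:
    - [[0, 0, 0, 0, 0, 0, 0], [0, 0, 0, 0, 0, 0, 0], [0, 0, 0, 0, 0, 0, 0], [0, 0, 0, 0, 0, 0, 0], [0, 0, 0, 0, 0, 0, 0], [0, 0, 0, 0, 0, 0, 0], [0, 0, 0, 0, 0, 0, 0], [0, 0, 0, 0, 0, 0, 0]]

```text
time: 13.4
eef_pos: [0.5904, -0.2862, 0.1107]
tcp_rot: [-3.134, 1.221, -2.961]
force: [0.0, -0.2, -0.3]
width: 0.0854
gripper_force: 0.0
```

Run:
```python
from h import *
p,o=look("scene",["post_center"]); print(o)
cv2.imwrite("pics/s5.png",cv2.resize(p["color"][220:400,100:300,::-1],None,fx=3,fy=3))
```

```text
{'post_center': [(array([ 0.5803, -0.2898,  0.085 ]), 0.66), (array([0.3346, 0.3283, 0.0198]), 0.55)]}
```

View pics/s5.png

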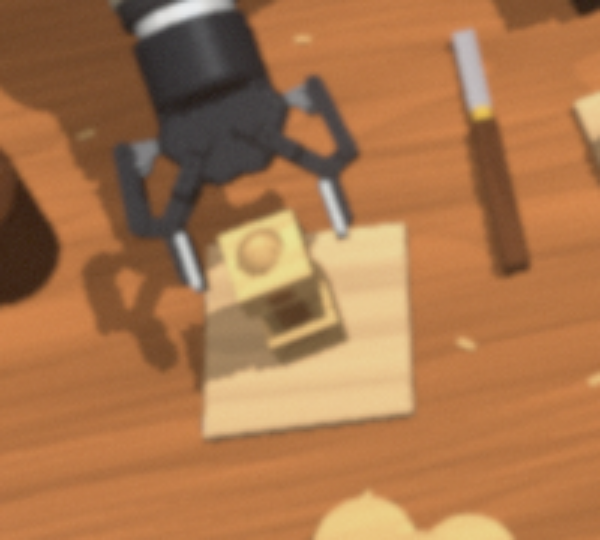

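The post stands upright on the board and the fingers are clear of it on both sides. I'm backing out along the tool axis.

>>> carry_out:
  plan:
    - [[-0.014, -0.0026, 0.005, 0, 0, 0, 0], [-0.028, -0.005, 0.01, 0, 0, 0, 0], [-0.028, -0.005, 0.01, 0, 0, 0, 0], [-0.028, -0.005, 0.01, 0, 0, 0, 0], [-0.02, -0.004, 0.02, 0, 0, 0, 0], [0, 0, 0, 0, 0, 0, 0], [0, 0, 0, 0, 0, 0, 0], [0, 0, 0, 0, 0, 0, 0], [0, 0, 0, 0, 0, 0, 0]]

```text
time: 14.4
eef_pos: [0.4728, -0.3073, 0.1649]
tcp_rot: [-3.137, 1.22, -2.962]
force: [-0.4, 0.3, -0.0]
width: 0.0853
gripper_force: 0.0
```

Run:
```python
from h import *
for c in("scene","top"):
    p,o=look(c,["post_center","board_top","twin_center"]); print(c,o); save(p,c+"6.png")
```

```text
scene {'post_center': [(array([0.3346, 0.3306, 0.0218]), 0.96), (array([ 0.5803, -0.2899,  0.0844]), 0.88)], 'board_top': [(array([ 0.5815, -0.2907,  0.0158]), 0.74)], 'twin_center': [(array([0.5022, 0.0069, 0.0811]), 0.93), (array([ 0.3507, -0.0424,  0.0747]), 0.78)]}
top {'post_center': [(array([ 0.5802, -0.2905,  0.0799]), 0.97), (array([0.3323, 0.3281, 0.027 ]), 0.78)], 'board_top': [(array([ 0.5805, -0.2889,  0.0175]), 0.82)], 'twin_center': [(array([0.5068, 0.0108, 0.0871]), 0.95)]}
```

View pics/scene6.png

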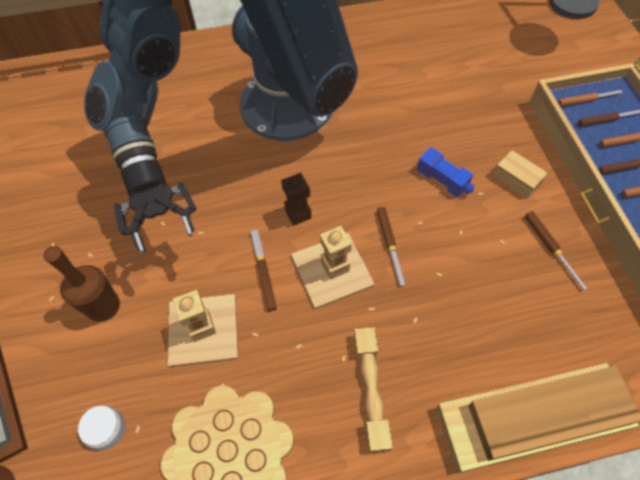

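The post stands upright with its bud on top in the middle of the board, near pixel (195,320). The twin at (336,255) hasn't moved, and the gripper is clear of everything.

```bash
python3 -c "
from workcell import robot
print(robot.sign_off())"
```

```text
the job is handed in; nothing more can be done
None
```

I stood the fallen post upright, bud on top, within a few mm of the empty board's centre by camera; the twin still stands where it was, and the job is handed in (no verdict was returned).

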